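# Sweep the loose clamp nuts into the catch tray

### The job

On the mat of the board-repair bench, sweep the three loose round steel clamp nuts into the open front of the low aluminium catch tray with the tips of the closed fingers, sliding each one over the mat until it lies flat and wholly inside the tray. Do not pick up, lift or tip the nuts, and leave the small heatsink, the jar and everything else where they stand.

Things in the scene. Friction and masses are not known exactly. Their poses are not given: they have to be found in the camera images.
- tray: fixed low aluminium tray on the mat, open at the top and along its whole front. Origin at the middle of the open front edge, on the mat's top; x points from the front into the tray, y along the front edge, z up. Inside 290 mm wide (y -145 to 145 mm), 90 mm deep (x 0 to 90 mm); back and side walls 4 mm thick, 25 mm high. The thin sheet floor is level with the mat: no step or lip at the front
- mat: fixed black rubber mat, 460 (x) x 900 (y) mm, 3 mm thick, its top 3 mm above the table (z = 0.003); it carries tray, nuts and bystanders. Origin at the centre of its underside. 5 to 9 cm out from the tray's front the three nuts, the heatsink and the jar stand in a row along the tray's y, about 62 mm apart, in any order, each with a free straight lane along the tray's x into the tray
- nut1: knurled steel clamp nut: a round solid disc lying flat on the mat, 24 mm in diameter, 14 mm high, dark bore mark in its top, 25 to 50 g; slides, does not roll. Origin at the centre of its underside, z up. The three nuts are alike
- nut2: knurled steel clamp nut: a round solid disc lying flat on the mat, 24 mm in diameter, 14 mm high, dark bore mark in its top, 25 to 50 g; slides, does not roll. Origin at the centre of its underside, z up. The three nuts are alike
- nut3: knurled steel clamp nut: a round solid disc lying flat on the mat, 24 mm in diameter, 14 mm high, dark bore mark in its top, 25 to 50 g; slides, does not roll. Origin at the centre of its underside, z up. The three nuts are alike
- heatsink: bystander in the row: square finned aluminium heatsink, 28 x 28 mm, 24 mm high, loose, to be left alone. Origin at the centre of its underside
- jar: bystander in the row: round flux jar, plain white with a white screw cap, no hole mark in its top, 34 mm in diameter, 36 mm high, upright, loose, to be left alone. Origin at the centre of its underside
- reel: bystander to the left: solder reel on its flange, 58 mm in diameter, 42 mm high, loose. Origin at the centre of its underside
- meter: bystander to the right: yellow hand-held meter lying flat, 125 (x) x 68 (y) x 28 mm high, loose. Origin at the centre of its underside
- driver: bystander to the right: screwdriver lying flat, about 200 mm long along its x axis, loose. Origin on its underside, near its middle
- board: bystander to the left: small green circuit board lying flat, 70 (x) x 50 (y) mm, parts up to 12 mm high, loose. Origin at the centre of its underside

How it is judged (in metres and radians):
At the end, for the whole second after the job is handed in: All three nuts lie flat (within 0.15 rad) and still on the tray's floor, wholly inside it (centre at least 11 mm behind the front edge line and between the side walls); heatsink, jar, reel, meter, screwdriver and board are each within 12 mm of where they began, the heatsink, jar and reel upright (x of nut1 in the frame of tray between 0.011 and 0.085 m and y of nut1 in the frame of tray between -0.14 and 0.14 m and height (world z) of each of nut1, nut2, nut3 below 0.006 m and angle between each of nut1, nut2, nut3, jar, heatsink, reel's own z axis and vertical below 0.15 rad and linear speed of each of nut1, nut2, nut3 below 0.02 m/s and x of nut2 in the frame of tray between 0.011 and 0.085 m and y of nut2 in the frame of tray between -0.14 and 0.14 m and x of nut3 in the frame of tray between 0.011 and 0.085 m and y of nut3 in the frame of tray between -0.14 and 0.14 m and distance of each of heatsink, jar, reel, meter, driver, board from where it was at the start of the episode below 0.012 m); the robot touches nothing.
It fails at once if nut1 is lifted off the mat or tipped up (its underside more than 8 mm above the mat) (height (world z) of nut1 above 0.011 m).
It fails at once if nut2 is lifted off the mat or tipped up (its underside more than 8 mm above the mat) (height (world z) of nut2 above 0.011 m).
It fails at once if nut3 is lifted off the mat or tipped up (its underside more than 8 mm above the mat) (height (world z) of nut3 above 0.011 m).
It fails at once if something other than the nuts is displaced by more than 12 mm (distance of any of heatsink, jar, reel, meter, driver, board from where it was at the start of the episode above 0.012 m).
It also fails if it takes over 53 s, if anything falls off the work surface, if the arm or the gripper's body presses on something with over 40 N, if the wrist force passes 120 N, or if a joint passes its speed limit or range.

### The arm

A 6-joint arm with a two-finger parallel gripper is mounted at the origin on the work surface. World frame = base frame: x ahead of the robot, y to its left, z up, the work surface at z = 0. Lengths are in mm, angles in rad, forces in N, time in s.
With the tool pointing down it reaches from about 250 to 725 mm from the base axis. Payload 4 kg.
Tool frame: the origin (TCP) lies midway between the tips of the shut fingers; the grasp point (between the pads) lies 19 mm behind it (env.hold_point_z is the distance from the TCP to the grasp point, in mm); y points along the fingers, x is the direction in which the jaws open and shut, and the axes are right-handed (so a half turn about y gives the same grasp; the last joint's range is limited). The gripper opens to 85 mm and grips with 20 to 120 N. Pads are 22 mm wide; open, the fingers measure 114 mm over their backs; the gripper's body (76 mm by 85 mm) begins 54 mm behind the grasp point. The pads swing forward as they close: fully open they stand 13 mm farther back than shut.
Start: joints at [1.124, 0.241, 0.005, 1.335, 0, 1.571], TCP at [216.039, 450.918, 231.306] pointing down, gripper open.
Joint ranges: [-2.72, 2.72], [-1.05, 1.87], [-1.09, 1.28], [-1.99, 2.15], [-1.42, 1.44], [-3.14, 3.14]. Speed limits (rad/s): [2.79, 2.79, 3.14, 3.14, 3.14, 3.14].

### API

Orientations are given as a unit quaternion [x, y, z, w].
In Python, from cell import env, vision gives the robot as it stands.
- The arm moves only by the tool step_arm, never from a script. Its argument "steps" is a list that holds one entry, the list of rows, each a list of 7 numbers: the shift along the tool's x, y, z in mm, then the turn, a rotation vector about the tool's x, y, z in degrees, then the finger opening in mm, from 0 to 85.4. A call has 1 to 12 rows; each row shifts and turns the commanded pose from where the row before left it, along the tool's axes as they then stand; what a row does not reach is not made up. A row lasts 1/12 s, in which the tool goes at most 41.7 mm and 7.16 degrees, less where a joint would pass 70% of its speed; a pose out of reach is approached as far as the arm can. A call is refused whole if a number of a shift passes 41.7 or a number of a turn 7.16, either way. A call with a gripper value outside its range is refused whole. The fingers move at their own pace and stop on an object; "newtons" is the grip in N (left out, the last holds). Time passes only in rows, so rows that do not move let the fingers close. It gives the time, the measured TCP pose, the force and the opening at its end, in the units of the state.
- env.read_state(): the state, without advancing time (a new reading comes with each control period).
- vision.capture(name): name is "side" or "top"; returns a dict with "image" (420x560x3 uint8, blue, green, red), "z_map" (420x560 float32, mm along the optical axis (not along the pixel's ray), 0 where there is no reading), "fx", "fy", "cx", "cy" (pixels), "distortion" ([k1, k2, p1, p2, k3] as OpenCV has them; the pictures are not rectified), "R" (3x3) and "t" (3): a world point X has camera coordinates R X + t. Camera axes: x right, y down, z forward; pixel columns grow to the right and rows downward; lengths in mm; the calibration is good to about 2 mm. A picture is of the moment at which its call begins.
- env.close_job(): hands the job in, once; it reports no verdict.
The state is a dict: "time": time; "qpos": joint angles; "qvel": joint speeds; "tau": joint torques, N m; "eef_pos": TCP position; "eef_rot": TCP orientation; "force": force on the tool from outside, world axes, zero at the start; "wrist_torque": the same for the moment, N m; "grip_width": finger opening in mm.
Only numpy, scipy, OpenCV 4.12 (cv2) and the standard library are available. Lean on these libraries where they do the work, as an engineer would, in place of code of your own. Each camera call takes 0.05 s, during which the arm holds its last target. There are 200 camera calls.

## Working session

There is one attempt and no reset: what is moved stays moved. The work goes in short steps, Python scripts to look and compute and a tool call to move; the robot and the scene stay as the last step left them, time stands still between calls to the robot, and variables do not carry over. Pictures are saved under pics/ and viewed, about 8 in all and at most 12, crops included, and the job is handed in when it is done.

Besides the shell and the picture viewer there is one more tool, called after ">>>" as name([rows], argument=value, ...), one row to a line, values as JSON. step_arm: Moves the arm, as the interface text tells. Its arguments: {"type":"object","properties":{"steps":{"type":"array"},"newtons":{"type":"number"}},"required":["steps"]}

```bash
mkdir -p pics; ls; python3 - <<'E'
from cell import env, vision
import cv2
s=env.read_state(); print(s)
for n in ("top","side"):
    c=vision.capture(n); cv2.imwrite(f"pics/{n}0.png",c["image"]); print(n,c["fx"],c["cx"],c["cy"],c["distortion"],c["R"],c["t"])
E
```

```text
pics
{'time': 0.0, 'qpos': array([ 1.12402208e+00,  2.41445323e-01,  3.69761761e-03,  1.33517055e+00,
       -3.70062407e-05,  1.57079875e+00]), 'qvel': array([0.00029354, 0.00094025, 0.00038064, 0.00048926, 0.00044436,
       0.00193544]), 'tau': array([-3.47027026e-04, -3.72317398e+01,  2.52408224e+01,  1.71207252e-02,
       -8.06801495e-05,  3.13012720e-06]), 'eef_pos': array([215.76558425, 450.34624512, 230.38663358]), 'eef_rot': array([ 0.59875423,  0.37618064, -0.37743634, -0.59793253]), 'force': array([-0.64514135,  0.04631471,  0.06164936]), 'wrist_torque': array([ 0.0425135 ,  0.02125198, -0.03069763]), 'grip_width': 85.58501689775379}
top 508.6351529506092 281.5216326150071 210.86860710305214 [0.02984209 0.         0.         0.         0.        ] [[ 0.02051483 -0.99967699  0.01500192]
 [-0.99584644 -0.02176296 -0.08840955]
 [ 0.08870748 -0.0131259  -0.99597123]] [ -26.63898698  537.25785205 1354.13782362]
side 404.764435709013 276.95382715785325 208.9718683166841 [-0.05411412  0.          0.          0.          0.        ] [[ 0.89476357 -0.44607376  0.02040478]
 [-0.2242217  -0.48833615 -0.84335783]
 [ 0.38616419  0.75003067 -0.53696482]] [-477.20695648  155.70253615  716.50049155]
```

View pics/top0.png

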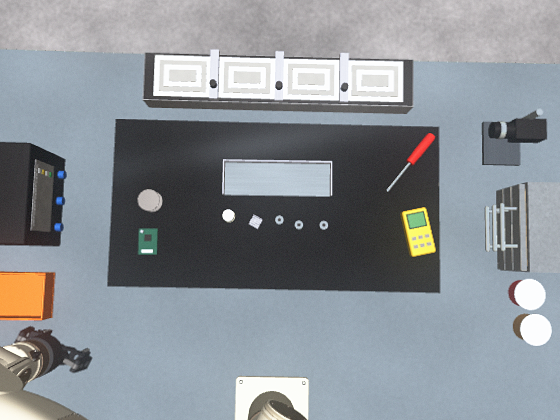

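View pics/side0.png

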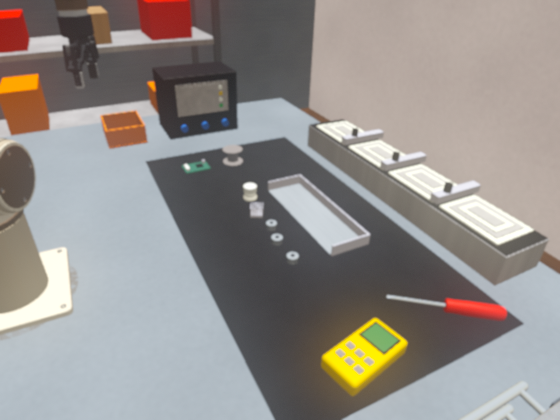

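The top view shows the tray (222–332, 160–197), its open front toward the robot. In front of it are the jar (229,216), heatsink (256,222) and nuts near (279,220), (299,225) and (324,226). The side view shows the same order.

```bash
cat > h.py <<'E'
import numpy as np, cv2
from scipy.spatial.transform import Rotation as Ro
from cell import env, vision
def ray(c,px,z):
    K=np.array([[c["fx"],0,c["cx"]],[0,c["fy"],c["cy"]],[0,0,1.]])
    u=cv2.undistortPoints(np.float64(px).reshape(-1,1,2),K,np.float64(c["distortion"])).reshape(-1,2)
    R=np.array(c["R"]);o=-R.T@np.array(c["t"])
    d=np.c_[u,np.ones(len(u))]@R
    return o+d*((z-o[2])/d[:,2])[:,None]
def blobs(c,box,amin=15,thr=75):
    x0,y0,x1,y1=box
    g=cv2.cvtColor(c["image"],cv2.COLOR_BGR2GRAY)
    m=np.zeros_like(g); m[y0:y1,x0:x1]=(g[y0:y1,x0:x1]>thr)*255
    cs,_=cv2.findContours(m,cv2.RETR_EXTERNAL,cv2.CHAIN_APPROX_NONE)
    return [k for k in cs if cv2.contourArea(k)>amin]
E
python3 - <<'E'
from h import *
c=vision.capture("top"); s=vision.capture("side")
for n,cc,b in(("top",c,(210,203,345,240)),("side",s,(230,175,305,275))):
    for k in blobs(cc,b):
        (u,v),r=cv2.minEnclosingCircle(k); x,y,w,h=cv2.boundingRect(k)
        print(n,(x,y,w,h),cv2.contourArea(k),ray(cc,[[x+(w-1)/2,y+(h-1)/2]],10 if n=="top" else 10)[0].round(1))
k=max(blobs(c,(200,140,350,205)),key=cv2.contourArea)
b=cv2.boxPoints(cv2.minAreaRect(k)); print("tray px",b.round(1).tolist()); print(ray(c,b,3).round(1).tolist()); print(ray(c,b,28).round(1).tolist())
print(Ro.from_quat(env.read_state()["eef_rot"]).as_matrix().round(3))
a=cv2.resize(c["image"][150:240,210:345],None,fx=5.5,fy=5.5,interpolation=cv2.INTER_CUBIC); cv2.imwrite("pics/crop.png",a)
E
```

```text
top (319, 220, 9, 10) 57.5 [ 504.  -129.6   10. ]
top (294, 220, 9, 10) 56.5 [502.6 -61.2  10. ]
top (275, 215, 9, 10) 57.0 [515.1  -9.   10. ]
top (248, 214, 15, 15) 115.0 [509.6  56.4  10. ]
top (222, 209, 14, 14) 128.5 [523.1 129.   10. ]
side (230, 175, 75, 91) 3984.0 [514.7  13.9  10. ]
tray px [[222.0, 159.0], [332.0, 159.0], [332.0, 196.0], [222.0, 196.0]]
[[680.1, 152.2, 3.0], [687.3, -152.8, 3.0], [583.8, -154.1, 3.0], [577.1, 149.1, 3.0]]
[[675.4, 149.6, 28.0], [682.4, -150.0, 28.0], [580.8, -151.2, 28.0], [574.2, 146.5, 28.0]]
[[ 0.432 -0.001 -0.902]
 [ 0.902 -0.001  0.432]
 [-0.001 -1.    -0.   ]]
```

View pics/crop.png

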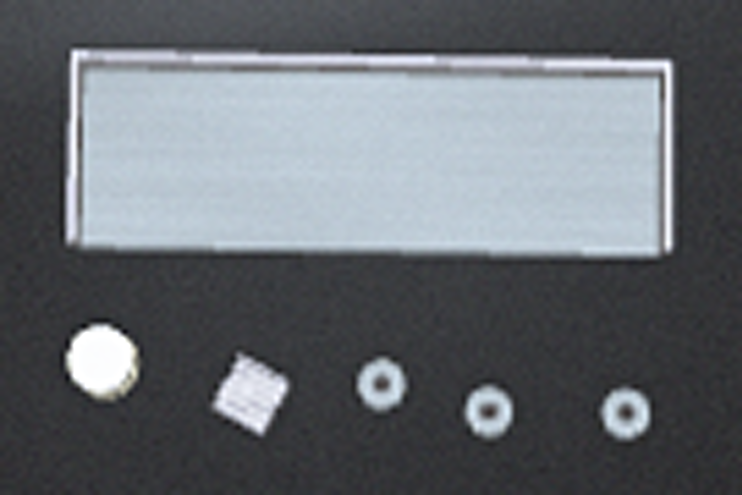

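The crop shows the three nuts with dark bores at (381,384), (489,411) and (626,413). The plain jar is at (103,362) and the heatsink at (251,395). In world coordinates the nuts are at about (515,-9), (503,-61) and (504,-130). The tray front is at x≈582 and the tray is aligned with world x.

First I'll turn the tool so its x axis matches world x and shut the fingers.

>>> step_arm([
  [[0, 0, 0, 0, 7.15, 0, 0], [0, 0, 0, 0, 7.15, 0, 0], [0, 0, 0, 0, 7.15, 0, 0], [0, 0, 0, 0, 7.15, 0, 0], [0, 0, 0, 0, 7.15, 0, 0], [0, 0, 0, 0, 7.15, 0, 0], [0, 0, 0, 0, 7.15, 0, 0], [0, 0, 0, 0, 7.15, 0, 0], [0, 0, 0, 0, 7.15, 0, 0], [0, 0, 0, 0, 0, 0, 0], [0, 0, 0, 0, 0, 0, 0]],
], newtons=40)

```text
time: 1.12
eef_pos: [216.0, 450.8, 231.1]
eef_rot: [0.707, 0.001, -0.001, -0.707]
force: [0.4, -0.3, 0.3]
grip_width: 0.2
```

>>> step_arm([
  [[20, 0, -38, 0, 0, 0, 0], [20, 0, -38, 0, 0, 0, 0], [20, 0, -38, 0, 0, 0, 0], [20, 0, -38, 0, 0, 0, 0], [20, 10, -38, 0, 0, 0, 0], [20, 20, -38, 0, 0, 0, 0], [20, 20, -38, 0, 0, 0, 0], [20, 20, -38, 0, 0, 0, 0], [20, 20, -38, 0, 0, 0, 0], [20, 20, -38, 0, 0, 0, 0], [20, 20, -38, 0, 0, 0, 0], [20, 20, -38, 0, 0, 0, 0]],
])

```text
time: 2.12
eef_pos: [436.7, 31.9, 98.2]
eef_rot: [-0.707, -0.002, 0.001, 0.707]
force: [0.1, 0.1, -0.2]
grip_width: 0.0
```

>>> step_arm([
  [[2, 10, -4, 0, 0, 0, 0], [2, 10, 0, 0, 0, 0, 0], [0, 0, 0, 0, 0, 0, 0], [0, 0, 0, 0, 0, 0, 0]],
])

```text
time: 2.45
eef_pos: [439.5, 29.5, 78.3]
eef_rot: [0.707, 0.0, -0.001, -0.707]
force: [0.7, 0.1, -0.8]
grip_width: -0.3
```

>>> step_arm([
  [[5, 10, -10, 0, 0, 0, 0], [5, 10, -10, 0, 0, 0, 0], [5, 10, -10, 0, 0, 0, 0], [3, 10, -8.5, 0, 0, 0, 0], [0, 10, 0, 0, 0, 0, 0], [0, 8, 0, 0, 0, 0, 0], [0, 0, 0, 0, 0, 0, 0], [0, 0, 0, 0, 0, 0, 0]],
])

```text
time: 3.12
eef_pos: [457.3, -8.9, 19.9]
eef_rot: [-0.707, 0.0, 0.001, 0.707]
force: [-0.3, -0.6, -0.1]
grip_width: 0.2
```

```bash
python3 - <<'E'
from h import *
print(env.read_state()["eef_pos"])
t=vision.capture("top")["image"][150:250,210:345]; s=vision.capture("side")["image"][130:290,200:400]
a=cv2.resize(t,(540,400),interpolation=2); b=cv2.resize(s,None,fx=2.5,fy=2.5,interpolation=2)
cv2.imwrite("pics/t1.png",a); cv2.imwrite("pics/s1.png",cv2.resize(s,(800,640))[:600])
E
```

```text
[457.33280696  -8.92694567  19.88588908]
```

View pics/s1.png

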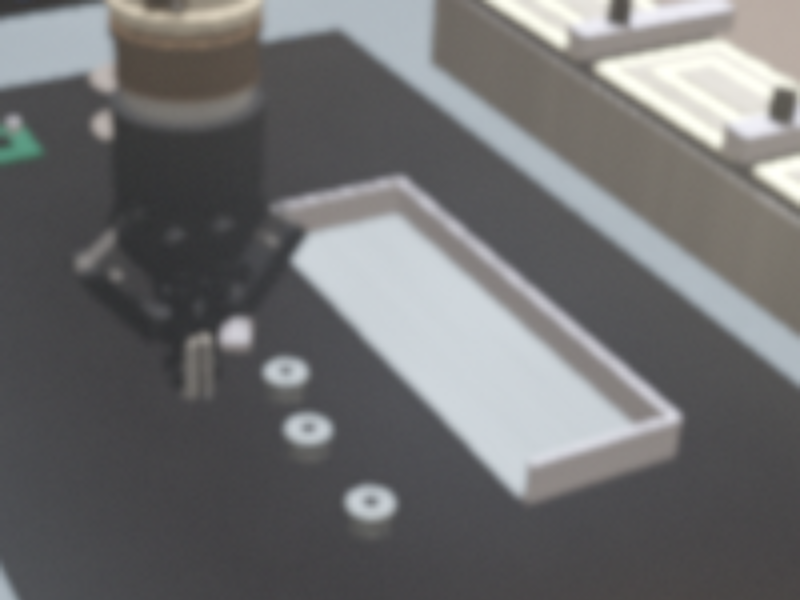

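The fingers (198,375) stand behind nut1 (286,372), clear of everything else. Next I'll lower them and sweep nut1.

>>> step_arm([
  [[0, 6, 0, 0, 0, 0, 0], [0, 5, 0, 0, 0, 0, 0], [0, 0, 0, 0, 0, 0, 0], [5, 0, 0, 0, 0, 0, 0], [8, 0, 0, 0, 0, 0, 0], [8, 0, 0, 0, 0, 0, 0], [6, 0, 0, 0, 0, 0, 0], [6, 0, 0, 0, 0, 0, 0], [6, 0, 0, 0, 0, 0, 0], [8, 0, 0, 0, 0, 0, 0], [8, 0, 0, 0, 0, 0, 0], [8, 0, 0, 0, 0, 0, 0]],
])

```text
time: 4.22
eef_pos: [521.8, -8.7, 9.7]
eef_rot: [-0.707, -0.0, 0.0, 0.707]
force: [-1.5, 0.1, 1.0]
grip_width: 0.2
```

>>> step_arm([
  [[8, 0, 0, 0, 0, 0, 0], [8, 0, 0, 0, 0, 0, 0], [8, 0, 0, 0, 0, 0, 0], [8, 0, 0, 0, 0, 0, 0], [8, 0, 0, 0, 0, 0, 0], [8, 0, 0, 0, 0, 0, 0], [8, 0, 0, 0, 0, 0, 0], [8, 0, 0, 0, 0, 0, 0], [6, 0, 0, 0, 0, 0, 0], [5, 0, 0, 0, 0, 0, 0], [3, 0, 0, 0, 0, 0, 0], [2, 0, 0, 0, 0, 0, 0]],
])

```text
time: 5.22
eef_pos: [601.4, -8.6, 9.7]
eef_rot: [0.707, 0.0, -0.0, -0.707]
force: [-1.8, 0.0, 2.9]
grip_width: -0.1
```

>>> step_arm([
  [[-4, 0, 0, 0, 0, 0, 0], [-12, 0, 0, 0, 0, 0, 0], [-20, 0, 0, 0, 0, 0, 0], [-20, 0, 0, 0, 0, 0, 0], [-20, 0, 0, 0, 0, 0, 0], [-20, 0, 0, 0, 0, 0, 0], [-20, 0, 0, 0, 0, 0, 0], [-20, 0, 0, 0, 0, 0, 0], [-12, 0, 0, 0, 0, 0, 0], [-6, 0, 0, 0, 0, 0, 0], [0, 0, 0, 0, 0, 0, 0]],
])

```text
time: 6.13
eef_pos: [445.4, -8.7, 9.7]
eef_rot: [0.707, -0.0, -0.001, -0.707]
force: [0.2, -0.8, 0.1]
grip_width: 0.2
```

```bash
python3 - <<'E'
from h import *
c=vision.capture("top"); cv2.imwrite("pics/t2.png",cv2.resize(c["image"][150:250,210:345],(800,593),interpolation=2))
for k in blobs(c,(210,203,345,232)):
    x,y,w,h=cv2.boundingRect(k); print((x,y,w,h),ray(c,[[x+(w-1)/2,y+(h-1)/2]],10)[0].round(1))
print(env.read_state()["eef_pos"])
E
```

```text
(319, 220, 9, 10) [ 504.  -129.6   10. ]
(248, 214, 58, 18) [506.8  -2.4  10. ]
(222, 209, 14, 14) [523.1 129.   10. ]
[447.09925027  -8.74924596   9.96324286]
```

View pics/t2.png

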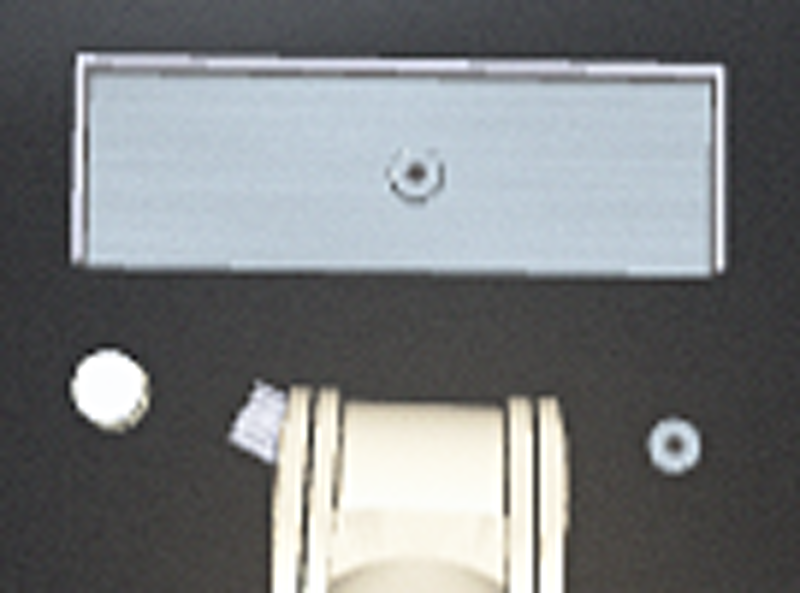

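Nut1 sits in the tray at (416,174), about halfway in. The heatsink and jar haven't moved. Nut2 is next.

>>> step_arm([
  [[0, 0, -10, 0, 0, 0, 0], [0, 0, -14, 0, 0, 0, 0], [0, 0, -14, 0, 0, 0, 0], [0, 0, -10, 0, 0, 0, 0], [0, 0, -4.5, 0, 0, 0, 0], [0, 0, 0, 0, 0, 0, 0], [5, 0, 0, 0, 0, 0, 0], [8, 0, 0, 0, 0, 0, 0], [6, 0, 0, 0, 0, 0, 0], [6, 0, 0, 0, 0, 0, 0], [6, 0, 0, 0, 0, 0, 0], [6, 0, 0, 0, 0, 0, 0]],
])

```text
time: 7.18
eef_pos: [484.9, -60.8, 9.7]
eef_rot: [-0.707, -0.001, 0.001, 0.707]
force: [0.5, -0.3, 0.1]
grip_width: -0.1
```

>>> step_arm([
  [[8, 0, 0, 0, 0, 0, 0], [8, 0, 0, 0, 0, 0, 0], [8, 0, 0, 0, 0, 0, 0], [8, 0, 0, 0, 0, 0, 0], [8, 0, 0, 0, 0, 0, 0], [8, 0, 0, 0, 0, 0, 0], [8, 0, 0, 0, 0, 0, 0], [8, 0, 0, 0, 0, 0, 0], [8, 0, 0, 0, 0, 0, 0], [8, 0, 0, 0, 0, 0, 0], [8, 0, 0, 0, 0, 0, 0], [8, 0, 0, 0, 0, 0, 0]],
])

```text
time: 8.18
eef_pos: [580.9, -61.1, 9.7]
eef_rot: [-0.707, -0.0, 0.0, 0.707]
force: [-0.4, 0.6, -0.1]
grip_width: -0.3
```

>>> step_arm([
  [[8, 0, 0, 0, 0, 0, 0], [6, 0, 0, 0, 0, 0, 0], [4, 0, 0, 0, 0, 0, 0], [2, 0, 0, 0, 0, 0, 0], [0, 0, 0, 0, 0, 0, 0]],
])

```text
time: 8.6
eef_pos: [600.6, -61.1, 9.7]
eef_rot: [-0.707, -0.0, 0.0, 0.707]
force: [-0.0, -0.6, 0.1]
grip_width: 0.1
```

>>> step_arm([
  [[-4, 0, 0, 0, 0, 0, 0], [-12, 0, 0, 0, 0, 0, 0], [-20, 0, 0, 0, 0, 0, 0], [-20, 0, 0, 0, 0, 0, 0], [-20, 0, 0, 0, 0, 0, 0], [-20, 0, 0, 0, 0, 0, 0], [-20, 0, 0, 0, 0, 0, 0], [-20, 0, 0, 0, 0, 0, 0], [-12, 0, 0, 0, 0, 0, 0], [-6, 0, 0, 0, 0, 0, 0], [0, 0, 0, 0, 0, 0, 0]],
])

```text
time: 9.52
eef_pos: [444.2, -61.2, 9.8]
eef_rot: [-0.707, 0.0, 0.001, 0.707]
force: [0.5, -0.6, -0.6]
grip_width: -0.0
```

>>> step_arm([
  [[0, 0, -10, 0, 0, 0, 0], [0, 0, -16, 0, 0, 0, 0], [0, 0, -16, 0, 0, 0, 0], [0, 0, -14, 0, 0, 0, 0], [0, 0, -8, 0, 0, 0, 0], [0, 0, -4, 0, 0, 0, 0], [0, 0, 0, 0, 0, 0, 0]],
])

```text
time: 10.1
eef_pos: [446.9, -130.3, 9.7]
eef_rot: [0.707, 0.0, 0.0, -0.707]
force: [0.0, -0.2, 0.1]
grip_width: -0.0
```

```bash
python3 - <<'E'
from h import *
c=vision.capture("top"); cv2.imwrite("pics/t3.png",cv2.resize(c["image"][150:250,210:345],(800,593),interpolation=2))
print(env.read_state()["eef_pos"])
E
```

```text
[ 446.57480103 -129.61317559    9.6526871 ]
```

View pics/t3.png

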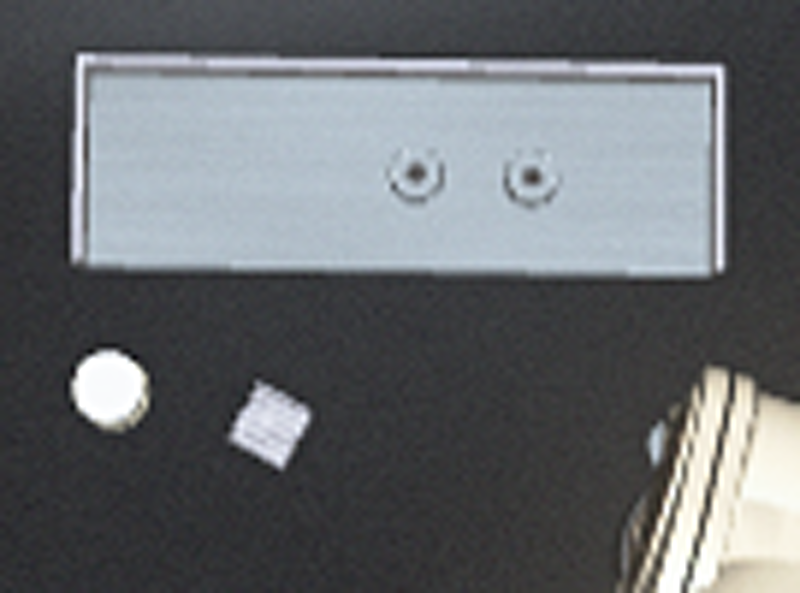

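Nuts 1 and 2 are in the tray at (416,174) and (531,177), and the bystanders are unmoved. The tool is now behind nut3.

>>> step_arm([
  [[0, 0, 1.5, 0, 0, 0, 0], [5, 0, 0, 0, 0, 0, 0], [8, 0, 0, 0, 0, 0, 0], [6, 0, 0, 0, 0, 0, 0], [6, 0, 0, 0, 0, 0, 0], [6, 0, 0, 0, 0, 0, 0], [6, 0, 0, 0, 0, 0, 0], [8, 0, 0, 0, 0, 0, 0], [8, 0, 0, 0, 0, 0, 0], [8, 0, 0, 0, 0, 0, 0], [8, 0, 0, 0, 0, 0, 0], [8, 0, 0, 0, 0, 0, 0]],
])

```text
time: 11.15
eef_pos: [524.1, -127.7, 9.7]
eef_rot: [-0.707, -0.0, 0.0, 0.707]
force: [-0.6, -0.6, 1.6]
grip_width: -0.2
```

>>> step_arm([
  [[8, 0, 0, 0, 0, 0, 0], [8, 0, 0, 0, 0, 0, 0], [8, 0, 0, 0, 0, 0, 0], [8, 0, 0, 0, 0, 0, 0], [8, 0, 0, 0, 0, 0, 0], [8, 0, 0, 0, 0, 0, 0], [8, 0, 0, 0, 0, 0, 0], [8, 0, 0, 0, 0, 0, 0], [6, 0, 0, 0, 0, 0, 0], [4, 0, 0, 0, 0, 0, 0], [2, 0, 0, 0, 0, 0, 0], [0, 0, 0, 0, 0, 0, 0]],
])

```text
time: 12.15
eef_pos: [599.6, -127.6, 9.6]
eef_rot: [-0.707, -0.0, 0.0, 0.707]
force: [-0.1, -0.9, 1.0]
grip_width: -0.1
```

>>> step_arm([
  [[-4, 0, 0, 0, 0, 0, 0], [-12, 0, 0, 0, 0, 0, 0], [-20, 0, 0, 0, 0, 0, 0], [-20, 0, 0, 0, 0, 0, 0], [-20, 0, 0, 0, 0, 0, 0], [-20, -10, 0, 0, 0, 0, 0], [-20, -20, 0, 0, 0, 0, 0], [-20, -20, 0, 0, 0, 0, 0], [-16, -20, 0, 0, 0, 0, 0], [-10, -20, 0, 0, 0, 0, 0], [0, -10, 0, 0, 0, 0, 0], [0, 0, 0, 0, 0, 0, 0]],
])

```text
time: 13.15
eef_pos: [437.8, -128.3, 112.4]
eef_rot: [0.708, 0.002, 0.002, -0.707]
force: [0.6, -0.8, 0.3]
grip_width: -0.4
```

```bash
python3 - <<'E'
from h import *
c=vision.capture("top"); cv2.imwrite("pics/t4.png",cv2.resize(c["image"][110:300,100:450],(800,434),interpolation=2))
s=vision.capture("side"); cv2.imwrite("pics/s4.png",s["image"])
g=cv2.cvtColor(c["image"],cv2.COLOR_BGR2GRAY); m=np.zeros_like(g); m[166:193,228:327]=(g[166:193,228:327]<120)*255
m=cv2.morphologyEx(m,cv2.MORPH_CLOSE,np.ones((9,9)))
for k in cv2.findContours(m,0,1)[0]:
    (u,v),r=cv2.minEnclosingCircle(k); print(u,v,r,ray(c,[[u,v]],10)[0].round(1))
st=env.read_state();print(st["eef_pos"],st["force"],st["time"])
E
```

```text
323.0 182.0 3.1623775959014893 [ 621.2 -128.    10. ]
298.5 181.5 3.8079864978790283 [621.1 -60.5  10. ]
280.0 179.5 4.272101879119873 [625.5  -9.5  10. ]
[ 437.16248885 -127.84305986  109.96482832] [-0.44834383 -0.28780679 -0.89698889] 13.25
```

View pics/t4.png

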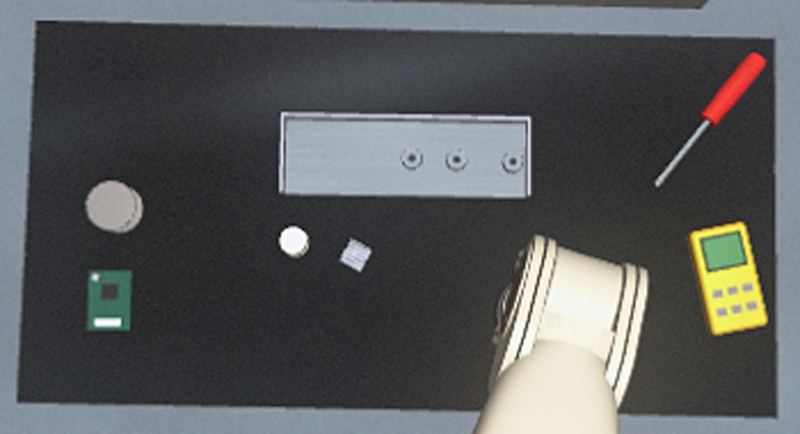

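View pics/s4.png

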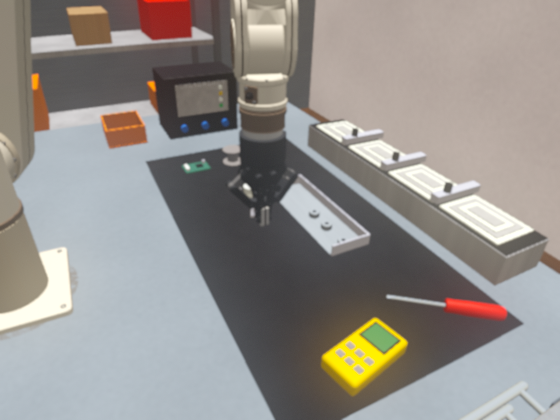

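All three nuts lie flat in the tray: (411,158), (456,159) and (512,161) in the top crop. They are about 40 mm behind the front edge. The bystanders stand where they began, and the arm is raised and clear.

```bash
python3 -c "
from cell import env
print(env.close_job())"
```

```text
the job is handed in; nothing more can be done
None
```

I swept all three nuts straight into the tray with the tips of the closed fingers, then raised the arm clear and handed the job in at about 13 s of the 53 s allowed.

- **Nuts:** the last top view put them at about (625,-10), (621,-60) and (621,-128) mm in world coordinates. That is about 40 mm behind the front edge. The third nut is nearest a side wall, about 7 mm clear of it. They look flat from above, and the side view agrees, though it partly hides the third nut behind the wall.
- **Other objects:** by eye, the heatsink, jar, reel, meter, screwdriver and board are where they started. I didn't measure them after the sweeps.
- **Forces:** readings at the end of each move stayed within about 4 N.

No check failed or disagreed. The hand-in gives no verdict.

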